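# Bring a dropper bottle to the carousel's opening and show it to the phone

## Robot

A 6-joint arm with a two-finger parallel gripper is mounted at the origin on a cart in front of the work surface, level with it; the furniture and walls round the work are solid. World frame = base frame: x ahead of the robot, y to its left, z up, the work surface at z = 0. Lengths are in m, angles in rad, forces in N, time in s.
With the tool pointing down it reaches from about 0.425 to 0.925 m from the base axis. Payload 12.5 kg.
Tool frame: the origin (TCP) lies midway between the tips of the shut fingers; the grasp point (between the pads) lies 19 mm behind it; z points along the fingers, y is the line along which they close (so a half turn about z gives the same grasp; the last joint's range is limited). The gripper opens to 85 mm and grips with 20 to 120 N. Pads are 22 mm wide; open, the fingers measure 114 mm over their backs; the gripper's body (76 mm by 85 mm) begins 54 mm behind the grasp point. The pads swing forward as they close: fully open they stand 13 mm farther back than shut.
Start: joints at [1.188, 0.491, 1.559, -0, 1.092, -0.106], TCP at [0.171, 0.601, 0.193] pointing down, gripper open.
Joint ranges: [-3.1, 3.1], [-0.84, 2.19], [0.05, 2.79], [-1.13, 4.28], [0.06, 2.93], [-2.69, 2.69]. Speed limits (rad/s): [2.22, 2.22, 2.79, 3.14, 3.14, 3.14].

## Interface

Orientations are given as a rotation vector (axis times angle).
In Python, from station import env gives the robot as it stands. Calls block until the motion is done:
- env.movep(position, orientation): joint-space move of the TCP to a pose.
- env.move_linear(position, rate=0.15, orientation=None, until_force=None): straight line of the TCP; orientation=None keeps the orientation; rate is the mean speed in m/s. With until_force (N) it stops when the force on the tool has changed by that much, and returns True; else False.
- env.move_j(angles): joint-space move.
- env.gripper_to(opening, effort=None): finger opening in m; effort is the grip in N (None keeps the last); returns when the fingers have stopped.
- env.wait(seconds).
- env.ik(position, orientation): joint angles nearest the present ones, or None.
- env.read_state(): the state.
- env.read_camera(name): name is "scene" or "top"; returns a dict with "frame" (480x640x3 uint8, blue, green, red), "mtx" (3x3 intrinsics, pixels), "extrinsics" (4x4, takes a point from camera to world coordinates). Camera axes: x right, y down, z forward; pixel columns grow to the right and rows downward; lengths in m; the calibration is good to about 2 mm. A picture is of the moment at which its call begins. There is no depth.
A pose or a line that the arm cannot do raises env.IKError and nothing moves.
- env.job_done(): hands the job in; it is judged then, once.
The state is a dict: "time": time; "qpos": joint angles; "joint_vel": joint speeds; "effort": joint torques, N m; "ee_pos": TCP position; "orientation": TCP orientation; "ft_force": force on the tool from outside, world axes, zero at the start; "ft_torque": the same for the moment, N m; "finger_gap": finger opening in m; "grasp_force": force on a finger pad.
Only numpy, scipy, OpenCV 4.12 (cv2) and the standard library are available. Lean on these libraries where they do the work, as an engineer would, in place of code of your own. Each camera call takes 0.05 s, during which the arm holds its last target. There are 200 camera calls.

## Task

We are filming at the counter: turn the spice carousel by the knob on top, stop by stop, until the small dark dropper bottle stands in the opening of the clear cover and the turntable has clicked home; then lift that bottle out, leaving the spice jars in their cups. Without touching the phone or its stand or knocking other things about, hold the bottle up to the phone: right way up, parallel to the screen, the middle of its label about 15 cm straight in front of the front lens and facing it squarely. Finish while still holding it there, motionless.

Things in the scene. Friction and masses are not known exactly. Their poses are not given: they have to be found in the camera images.
- dropper: Small dark dropper bottle in one of the carousel's cups: body 27 mm across to 56 mm height, then a round black cap 19 mm across up to 80 mm (fixed on); about 50 to 90 g. Origin: centre of its underside; z up. Its white label is on the side to which its -x axis points; at the start that is the way of the carousel's -x, within 0.5 rad. The bottle turns with the table.
- label (a point): Middle of the bottle's label, on the glass, at (-13.5, 0, 26) mm in the bottle's frame; axes as the bottle's.
- carousel: Round wooden spice carousel, fixed, base 272 mm across; origin: centre of its underside, z up. Turntable with six cups 60 degrees apart, 95 mm from the axis, rims 35 mm above the counter. Over it a fixed clear cover, 260 mm across, top at 132 mm, cut away from hub to rim in a 76 degree sector about its -x axis: only the cup there can be reached.
- opening (a point): Where the cup in the cover's opening has its floor: 95 mm from the carousel's axis along its -x, 15 mm above the counter. A bottle in its cup stands on this floor in a bore 30 mm wide and 10 mm deep. Free from above; other cups are 95 mm away, the cover's edges 58 mm. Axes as the carousel's.
- knob (a point): Top centre of the wooden bar knob on the turntable's axis, 165 mm above the counter. The bar is 42 mm long, 15 mm wide, 27 mm high, on a disc 48 mm across just above the cover. The bar lies along this point's x axis (the carousel's x when joint turntable reads 0, or pi/3 further for each stop) and turns with the table.
- turntable (a joint): Angle of the turntable, rad: 0 at the start, growing anticlockwise seen from above; turns either way (to 7 rad). A stop every pi/3 (60 degrees): from anywhere near, a spring roller draws it fully into the stop when let go. Turning takes about 0.1 to 0.4 N m. Turn smoothly: at jerks the bottle and jars rock.
- click (a joint): Spring roller of the click stops, hidden under the turntable, m: 0 when home in a stop, up to 0.013 between stops.
- lens (a point): Front lens of the phone, a small dot at the top middle of its dark screen, about 310 mm above the counter. The phone (76 x 156 mm, upright) is clamped on a stand and leans forward. Its -x axis is the way the lens looks (towards the robot, 14 to 27 degrees below level), z runs up along the screen, y sideways. The bottle belongs at about x = -0.15 m, y = z = 0 here.
- stand: Black phone stand, fixed: base 110 mm across, pole 256 mm high, carrying the phone. Origin: centre of its underside. Not to be touched.
- spice_p: Glass spice jar 44 mm across, 96 mm high, with a dark lid 43 mm across, standing in a cup of the carousel (underside 25 mm above the counter). Stays in its cup. Origin: centre of its underside; z up.
- spice_q: Glass spice jar 44 mm across, 96 mm high, with a dark lid 43 mm across, standing in a cup of the carousel (underside 25 mm above the counter). Stays in its cup. Origin: centre of its underside; z up.
- spice_r: Glass spice jar 44 mm across, 96 mm high, with a dark lid 43 mm across, standing in a cup of the carousel (underside 25 mm above the counter). Stays in its cup. Origin: centre of its underside; z up.
- spice_used: Spice jar like those in the carousel (44 mm across, 96 mm high) that stands on the counter to the right, beside the bowl; to be left alone. Origin: centre of its underside.
- timer: Round white kitchen timer, 62 mm across, 40 mm high, on the counter between the carousel and the phone; to be left alone. Origin: centre of its underside.

How it is judged:
By the outcome, as a careful person would: the job done as asked, in the order asked, and still so for the second after the job is handed in, while the arm keeps its last pose, push and grip.
It also fails if it takes over 64 s, if anything falls off the work surface, if the arm or the gripper's body presses on something with over 40 N, if the wrist force passes 120 N, or if a joint passes its speed limit or range.

## Working session

There is one attempt and no reset: what is moved stays moved. The work goes in short steps, each a Python script; the robot and the scene stay as the last script left them, time stands still between calls to the robot, and variables do not carry over. Pictures are saved under pics/ and viewed, at most 10 in all, crops included, and the job is handed in when it is done.

```bash
ls; mkdir -p pics; python3 - <<'E'
from station import env
import cv2,numpy as np
np.set_printoptions(precision=4,suppress=True)
for n in("scene","top"):
    c=env.read_camera(n); cv2.imwrite(f"pics/{n}0.png",c["frame"]); print(n,c["mtx"],c["extrinsics"])
s=env.read_state(); print(s)
E
```

```text
pics
scene [[523.7987   0.     323.8904]
 [  0.     523.7987 239.4452]
 [  0.       0.       1.    ]] [[ 0.528  -0.5731  0.6268 -0.1825]
 [-0.8491 -0.3685  0.3784 -0.4348]
 [ 0.0141 -0.732  -0.6812  1.0852]
 [ 0.      0.      0.      1.    ]]
top [[571.8357   0.     313.0393]
 [  0.     571.8357 243.0913]
 [  0.       0.       1.    ]] [[ 0.0284 -0.9866  0.1608  0.3716]
 [-0.9996 -0.027   0.0109  0.0267]
 [-0.0064 -0.161  -0.9869  1.689 ]
 [ 0.      0.      0.      1.    ]]
{'time': 0.1, 'qpos': array([ 1.1884,  0.4915,  1.5594, -0.    ,  1.0917, -0.1056]), 'joint_vel': array([-0.0001, -0.0004, -0.0022, -0.0001, -0.0005, -0.0014]), 'effort': array([  0.0032, -61.9448, -26.2025,  -0.0001,   0.0029,  -0.    ]), 'ee_pos': array([0.1707, 0.601 , 0.1929]), 'orientation': array([-0.4333, -3.1113,  0.0015]), 'ft_force': array([-0.9122, -0.0786, -1.2612]), 'ft_torque': array([ 0.018 , -0.0343, -0.0334]), 'grasp_force': 0.0, 'finger_gap': 0.08499323210107215}
```

View pics/scene0.png

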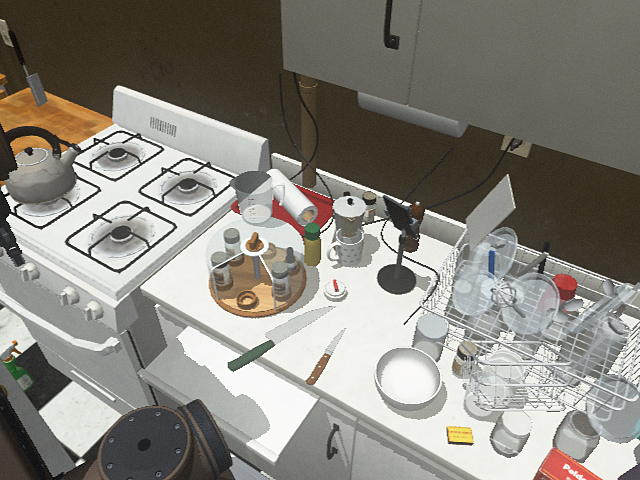

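View pics/top0.png

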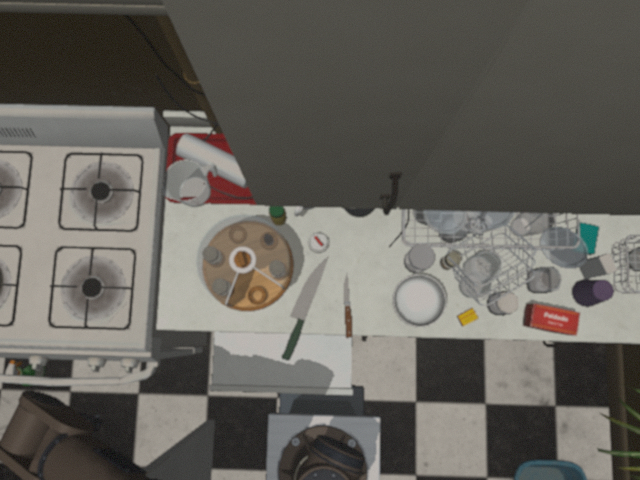

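The scene view shows the carousel near (257,275) and the phone on its stand near (400,215). In the top view the carousel is near (247,265), and the cabinet hides the phone. Next I'll enlarge both.

```bash
python3 - <<'E'
import cv2,numpy as np
s=cv2.imread("pics/scene0.png");t=cv2.imread("pics/top0.png")
a=cv2.resize(s[215:325,195:315],None,fx=5,fy=5,interpolation=cv2.INTER_CUBIC)
cv2.imwrite("pics/c1.png",a)
b=cv2.resize(s[185:300,365:435],(350,575),interpolation=cv2.INTER_CUBIC)
c=cv2.resize(t[210:320,190:300],(440,440),interpolation=cv2.INTER_CUBIC)
o=np.zeros((575,800,3),np.uint8);o[:,:350]=b;o[:440,355:795]=c
cv2.imwrite("pics/c2.png",o)
E
```

```text
(no output)
```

View pics/c1.png

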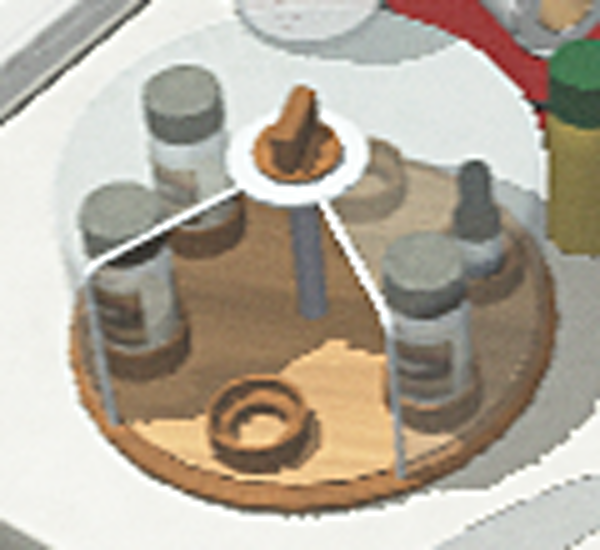

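View pics/c2.png

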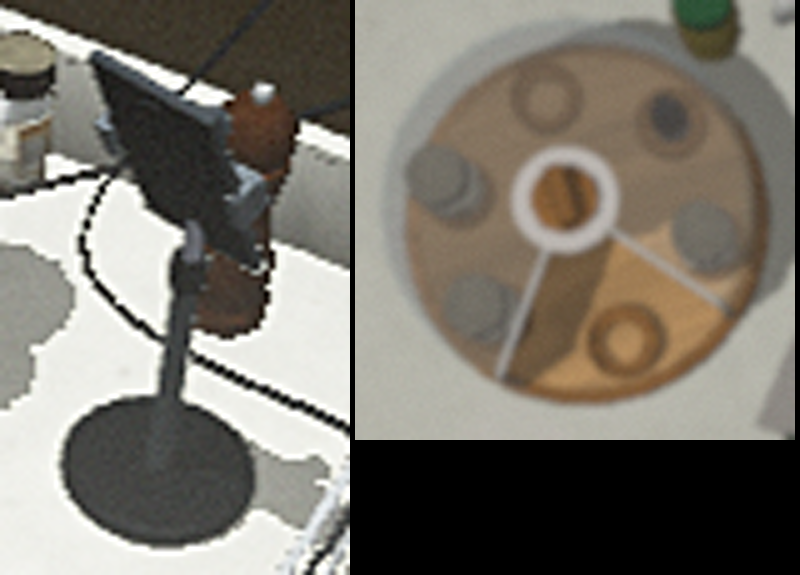

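The empty cup is at the opening, with its rim centre at scene (247,300) and top (258,295). The dropper is at scene (290,250) and top (269,239), two stops anticlockwise from the opening, so the table has to turn −2 stops. Next come the ray casts and a magnified view of the phone.

```bash
cat > h.py <<'E'
import numpy as np,cv2
CAM={"scene":(np.array([[523.7987,0,323.8904],[0,523.7987,239.4452],[0,0,1]]),),"top":(np.array([[571.8357,0,313.0393],[0,571.8357,243.0913],[0,0,1]]),)}
def setup(env):
    for n in CAM:
        c=env.read_camera(n); CAM[n]=(c["mtx"],c["extrinsics"],c["frame"])
def ray(n,u,v):
    K,T=CAM[n][:2]; d=T[:3,:3]@np.linalg.solve(K,[u,v,1.]); return T[:3,3],d/np.linalg.norm(d)
def plane(n,u,v,z):
    o,d=ray(n,u,v); return o+d*(z-o[2])/d[2]
def proj(n,p):
    K,T=CAM[n][:2]; q=K@(T[:3,:3].T@(np.asarray(p)-T[:3,3])); return q[:2]/q[2]
E
python3 - <<'E'
from station import env
import pickle
from h import *
np.set_printoptions(precision=4,suppress=True)
setup(env); pickle.dump(CAM,open("cam.pkl","wb"))
P=lambda k,*a:print(k,plane(*a))
P("hub s","scene",255,245.6,.132);P("hub t","top",242.5,260,.132)
P("cup s","scene",247,299.6,.035);P("cup t","top",258,295,.035)
P("drop s","scene",289.8,248,.095);P("drop t","top",268.8,238.5,.095)
P("backcup t","top",(547-355)/4+190,98/4+210,.035);P("backcup s","scene",195+368/5,215+180/5,.035)
P("knobtop t","top",190+(570-355)/4,210+193/4,.165);P("knobtop s","scene",195+302/5,215+98/5,.165)
f=CAM["top"][2]; 
# white ring in top / scene
for n,(x0,y0,x1,y1) in {"top":(225,242,262,278),"scene":(238,235,272,258)}.items():
    c=CAM[n][2][y0:y1,x0:x1].astype(int); m=((c.min(2)>165)&(c.max(2)-c.min(2)<30)).astype(np.uint8)
    k,l,st,ce=cv2.connectedComponentsWithStats(m); i=1+st[1:,4].argmax(); cs,_=cv2.findContours((l==i).astype(np.uint8),0,2)
    e=cv2.fitEllipse(cv2.convexHull(max(cs,key=len))); print(n,st[i],e[0][0]+x0,e[0][1]+y0,e[1])
s=CAM["scene"][2]; b=cv2.resize(s[188:248,375:425],(500,600),interpolation=cv2.INTER_CUBIC)
b=np.clip(b.astype(float)*2.2,0,255).astype(np.uint8)
cv2.imwrite("pics/ph.png",b)
g=s[270:300,370:420].max(2); m=(g<90).astype(np.uint8); k,l,st,ce=cv2.connectedComponentsWithStats(m);print(st,ce+[370,270])
E
```

```text
hub s [0.5763 0.2347 0.132 ]
hub t [0.5729 0.2363 0.132 ]
cup s [0.4792 0.1958 0.035 ]
cup t [0.4848 0.1996 0.035 ]
drop s [0.6494 0.1753 0.095 ]
drop t [0.641  0.1698 0.095 ]
backcup t [0.6606 0.2663 0.035 ]
backcup s [0.6567 0.2564 0.035 ]
knobtop t [0.5735 0.2287 0.165 ]
knobtop s [0.5837 0.2358 0.165 ]
top [  5   6  25  24 181] 242.06330680847168 259.41065216064453 (24.00303077697754, 25.05266571044922)
scene [  0   0  34  23 378] 254.08171272277832 241.5976119041443 (30.44477081298828, 43.45647048950195)
[[  0   0  50  30 719]
 [  7   0  39  24 781]] [[392.2935 288.8734]
 [396.5314 280.4738]]
```

View pics/ph.png

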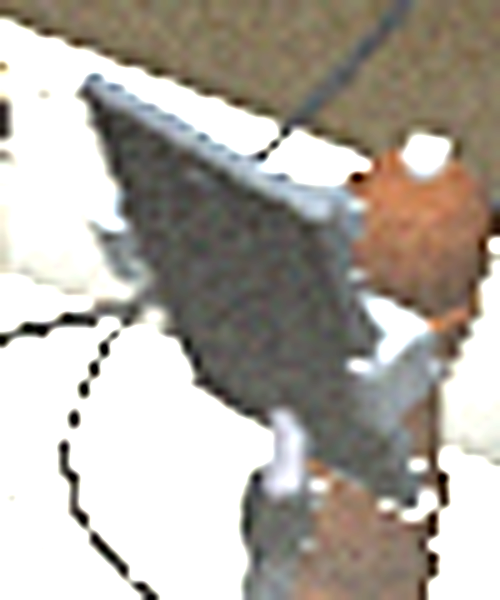

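The phone's screen corners, in full-image pixels, are TL (383.8,196.5), TR (407.2,209.5), BR (416,238) and BL (395,225.5). The lens dot is near (394.5,205). I'll fit the phone pose from these points and move above the knob.

```bash
cat >> h.py <<'E'
from scipy.spatial.transform import Rotation as R
def down(a): return (R.from_euler("z",a)*R.from_euler("x",np.pi)).as_rotvec()
HUB=np.array([.5746,.2355]); YAW=.385
E
python3 - <<'E'
import pickle,h
from h import *
from scipy.optimize import least_squares
np.set_printoptions(precision=4,suppress=True)
h.CAM.update(pickle.load(open("cam.pkl","rb")))
px=np.array([(383.8,196.5),(407.2,209.5),(416,238),(395,225.5),(394.5,205)])
# lens frame: -x out of the screen, z up, y: right-handed; viewer facing screen looks along +x => left is +y
top=.008
ob=np.array([(0,.038,top),(0,-.038,top),(0,-.038,top-.156),(0,.038,top-.156),(0,0,0)])
def Rl(yaw,pit): return R.from_euler("zy",[yaw,pit])   # +pit: +x tips down ; -x looks down => x up => pit<0
def f(p,w=1):
    q=Rl(p[3],p[4]).apply(ob)+p[:3]
    r=[(proj("scene",a)-b) for a,b in zip(q,px)]; r[4]*=.5
    return np.r_[np.ravel(r),(p[2]-.31)/.003*w,(p[4]+.36)/.08*w]
for w in(1,0):
  for y0 in(-.6,0,.6):
    s=least_squares(f,[.8,-.1,.31,y0,-.35],args=(w,)); print(w,s.x,s.cost,s.fun[:10].round(1))
# stand base centre from base bbox centre
print(plane("scene",396.5,280,.005),plane("scene",398,280,0.005))
E
python3 - <<'E'
from station import env
from h import *
np.set_printoptions(precision=4,suppress=True)
p=[*HUB,.26]
for a in(YAW,YAW+np.pi,YAW-2*np.pi/3,YAW+np.pi/3): print(a,env.ik(p,down(a)))
E
```

```text
1 [ 0.7246 -0.0864  0.3095 -0.1703 -0.4731] 18.215953689551185 [ 0.  -0.6  3.2  2.  -0.7  0.1 -3.7 -2.   1.4  0.1]
1 [ 0.7246 -0.0864  0.3095 -0.1703 -0.4731] 18.21595368852401 [ 0.  -0.6  3.2  2.  -0.7  0.1 -3.7 -2.   1.4  0.1]
1 [ 0.7246 -0.0864  0.3095 -0.1703 -0.4731] 18.215953687889293 [ 0.  -0.6  3.2  2.  -0.7  0.1 -3.7 -2.   1.4  0.1]
0 [ 0.7524 -0.0762  0.2852 -0.1668 -0.4686] 16.6454801328456 [ 0.5 -0.   2.9  2.  -1.2 -0.4 -3.5 -2.   1.5  0.2]
0 [ 0.7524 -0.0762  0.2852 -0.1668 -0.4686] 16.64548013135663 [ 0.5 -0.   2.9  2.  -1.2 -0.4 -3.5 -2.   1.5  0.2]
0 [ 0.7524 -0.0762  0.2852 -0.1668 -0.4686] 16.64548013125685 [ 0.5 -0.   2.9  2.  -1.2 -0.4 -3.5 -2.   1.5  0.2]
[ 0.7799 -0.094   0.005 ] [ 0.7821 -0.0976  0.005 ]
0.385 [ 0.2826  0.4291  1.4804 -0.      1.2321  1.4684]
3.526592653589793 [ 0.2826  0.4291  1.4804  0.      1.2321 -1.6731]
-1.7093951023931953 None
1.4321975511965976 [ 0.2826  0.4291  1.4804 -0.      1.2321  0.4212]
```

```bash
python3 - <<'E'
from station import env
from h import *
np.set_printoptions(precision=4,suppress=True)
t=lambda:round(env.read_state()["time"],2)
print(t())
env.move_linear([.171,.601,.30],rate=.3); print(t())
a=YAW+np.pi
env.movep([*HUB,.24],down(a)); print(t())
env.gripper_to(.045,20)
setup(env); print(t(),env.read_state()["finger_gap"])
s=CAM["scene"][2][200:330,185:345]; tt=CAM["top"][2][210:320,190:300]
o=np.zeros((600,800,3),np.uint8);x=cv2.resize(s,(480,390),interpolation=2);o[:390,:480]=x;o[:310,485:795]=cv2.resize(tt,(310,310),interpolation=2)
cv2.imwrite("pics/k1.png",o)
for d in (-.15,-.3,-.5): pass
h=lambda u,v,z:plane("scene",u,v,z)
A,B=h(383.8,196.5,.317),h(407.2,209.5,.317); print(A,B,np.linalg.norm(A-B))
for z in(.165,.172,.18):
    C,D=h(416,238,z),h(395,225.5,z); print(z,C,D,np.linalg.norm(C-D),np.linalg.norm(D-A),np.linalg.norm(C-B),(A-B)@(A-D)/np.linalg.norm(A-B)/np.linalg.norm(A-D))
E
```

```text
0.2
0.71
2.68
3.26 0.044984386240722485
[ 0.7278 -0.0486  0.317 ] [ 0.7141 -0.116   0.317 ] 0.06879159430400689
0.165 [ 0.7983 -0.1219  0.165 ] [ 0.8129 -0.0541  0.165 ] 0.06933317630651645 0.17430357050186615 0.1738726291825899 -0.06642689349510343
0.172 [ 0.7908 -0.1243  0.172 ] [ 0.8054 -0.057   0.172 ] 0.06880576175563718 0.1646557178040802 0.1642730660408838 -0.04388773637507645
0.18 [ 0.7823 -0.127   0.18  ] [ 0.7967 -0.0603  0.18  ] 0.06820300226891797 0.15380198035457399 0.153447212219119 -0.014645866894018028
```

View pics/k1.png

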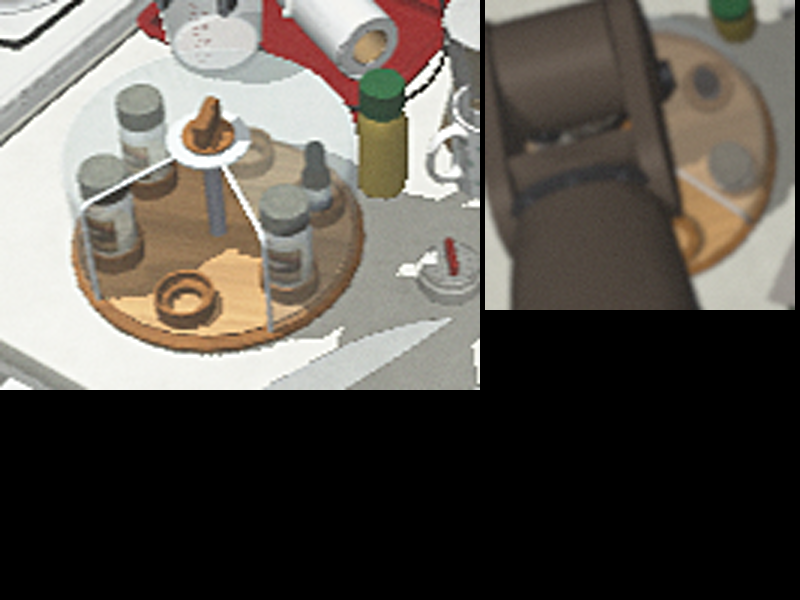

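The carousel is unchanged, and the scene crop shows no gripper above the knob. I'll check that numerically before moving down.

```bash
python3 - <<'E'
from station import env
from h import *
np.set_printoptions(precision=4,suppress=True)
import pickle
setup(env); s=env.read_state(); print(s["ee_pos"],s["time"])
print(proj("scene",s["ee_pos"]),proj("scene",[*HUB,.165]),proj("top",s["ee_pos"]),proj("scene",[*HUB,.132]))
o=cv2.imread("pics/scene0.png"); d=np.abs(o.astype(int)-CAM["scene"][2]).max(2)>40
print(d[150:240,200:310].sum(), [(i,int(d[i:i+10,200:310].sum()),int(d[i:i+10,:].sum())) for i in range(0,480,40)])
print([(j,int(d[:,j:j+40].sum())) for j in range(0,640,40)])
E
```

```text
[0.5746 0.2355 0.24  ] 3.3583
[251.0261 214.4618] [253.3657 236.6325] [237.4466 253.7921] [254.3394 245.864 ]
1697 [(0, 0, 0), (40, 0, 160), (80, 60, 926), (120, 315, 2224), (160, 448, 1250), (200, 44, 832), (240, 41, 862), (280, 0, 1327), (320, 31, 1407), (360, 423, 1888), (400, 592, 1791), (440, 94, 871)]
[(0, 12247), (40, 14342), (80, 9977), (120, 3563), (160, 4442), (200, 3351), (240, 3706), (280, 2928), (320, 3463), (360, 185), (400, 0), (440, 0), (480, 0), (520, 0), (560, 0), (600, 0)]
```

```bash
python3 - <<'E'
from station import env
from h import *
np.set_printoptions(precision=4,suppress=True)
a=YAW+np.pi
st=env.read_state; t0=st()["time"]
env.move_linear([*HUB,.238],rate=.002,orientation=down(a-.2)); t1=st()["time"]; print(t1-t0,st()["qpos"])
env.move_linear([*HUB,.20],rate=.1,orientation=down(a)); print(st()["time"]-t1)
print(env.move_linear([*HUB,.143],rate=.06,until_force=8))
env.gripper_to(.0,25); s=st(); print(s["time"],s["ee_pos"],s["finger_gap"],s["grasp_force"],s["ft_force"],s["ft_torque"])
E
```

```text
0.8167 [ 0.2826  0.446   1.5117  0.      1.1839 -1.4738]
0.5333000000000006
False
6.3083 [0.5746 0.2355 0.1431] 4.537444827565306e-05 0.0 [-0.3078 -0.0299 -0.2007] [-0.0079 -0.018   0.0027]
```

```bash
python3 - <<'E'
from station import env
from h import *
setup(env); print(env.read_state()["orientation"],proj("scene",env.read_state()["ee_pos"]))
s=CAM["scene"][2][140:300,180:340]
cv2.imwrite("pics/k2.png",cv2.resize(s,(600,600),interpolation=2))
E
```

```text
[ 6.01091870e-01 -3.08354909e+00 -1.30156098e-05] [254.01027055 242.81573602]
```

View pics/k2.png

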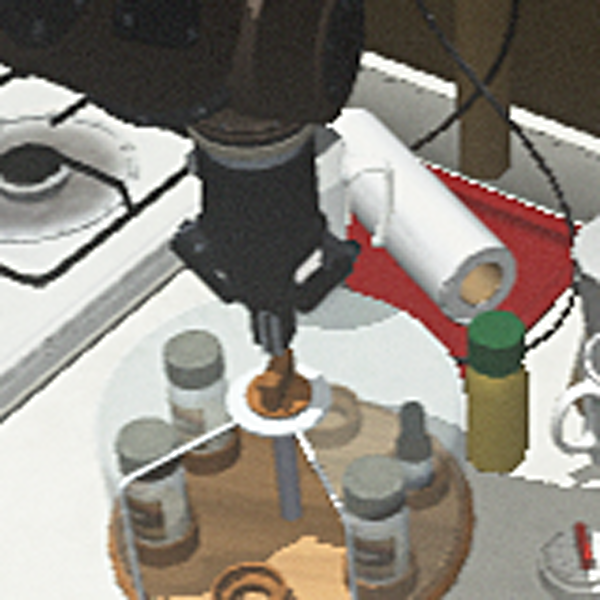

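The shut fingers show at (253,232), just above the bar top, while the forward model puts the tip at (254,243). They look either too high or behind the bar. A slow guarded descent will settle it.

```bash
python3 - <<'E'
from station import env
from h import *
np.set_printoptions(precision=4,suppress=True)
r=env.move_linear([*HUB,.115],rate=.03,until_force=4); s=env.read_state()
print(r,s["time"],s["ee_pos"],s["ft_force"],s["ft_torque"])
setup(env); env.move_linear([*HUB,s["ee_pos"][2]+.004],rate=.05)
# brightness profile below the gripper: find lowest dark-grey finger pixel and the bar
f=CAM["scene"][2]
for v in range(224,252,2): print(v,[tuple(int(x) for x in f[v,u]) for u in range(248,262,3)])
E
```

```text
True 7.0083 [0.5746 0.2355 0.1272] [-2.338  -1.1079  8.8362] [-0.0688  0.4667 -0.0514]
224 [(52, 52, 53), (46, 47, 45), (45, 44, 44), (46, 45, 44), (49, 50, 50)]
226 [(52, 54, 50), (46, 49, 47), (49, 53, 49), (51, 49, 51), (44, 45, 47)]
228 [(28, 33, 34), (99, 98, 93), (46, 52, 47), (46, 45, 48), (229, 232, 225)]
230 [(25, 25, 24), (68, 68, 66), (90, 84, 83), (46, 47, 52), (238, 241, 234)]
232 [(51, 50, 50), (79, 81, 75), (103, 97, 95), (41, 42, 44), (213, 217, 212)]
234 [(71, 75, 72), (95, 92, 88), (110, 106, 102), (38, 39, 37), (233, 236, 230)]
236 [(218, 223, 214), (86, 86, 81), (115, 114, 107), (29, 27, 32), (228, 231, 225)]
238 [(255, 255, 252), (80, 75, 74), (120, 111, 102), (41, 53, 70), (255, 255, 255)]
240 [(86, 103, 118), (71, 124, 173), (67, 99, 137), (41, 52, 62), (64, 95, 126)]
242 [(52, 73, 100), (67, 112, 164), (57, 80, 103), (57, 76, 94), (56, 81, 105)]
244 [(66, 105, 149), (59, 79, 100), (53, 68, 81), (54, 81, 107), (57, 84, 116)]
246 [(90, 148, 206), (50, 71, 94), (52, 68, 82), (52, 81, 113), (59, 82, 110)]
248 [(80, 138, 199), (50, 66, 85), (54, 65, 81), (54, 79, 111), (65, 115, 171)]
250 [(160, 163, 158), (66, 111, 161), (67, 120, 177), (44, 69, 104), (255, 253, 243)]
```

The fingers now cover the bar's upper part and touch at z = 0.127, which fits contact on the bar top with the tips higher than reported. I'll reopen, go lower under guard and try the grip again.

```bash
python3 - <<'E'
from station import env
from h import *
np.set_printoptions(precision=4,suppress=True)
k=cv2.imread("pics/k2.png")
for v in range(230,246,3): print(v,[tuple(int(x) for x in k[int((v-140)*3.75),int((u-180)*3.75)]) for u in range(248,262,3)])
env.move_linear([*HUB,.16],rate=.1); env.gripper_to(.045,25)
r=env.move_linear([*HUB,.118],rate=.04,until_force=5); s=env.read_state(); print(r,s["ee_pos"],s["ft_force"])
env.gripper_to(0,20); s=env.read_state(); print(s["time"],s["ee_pos"],s["finger_gap"],s["grasp_force"],s["ft_force"],s["ft_torque"])
E
```

```text
230 [(53, 57, 54), (92, 89, 87), (106, 103, 99), (30, 31, 31), (235, 236, 230)]
233 [(255, 255, 255), (86, 82, 79), (111, 103, 100), (71, 85, 100), (228, 230, 225)]
236 [(227, 231, 227), (228, 234, 227), (47, 71, 103), (40, 59, 86), (228, 234, 226)]
239 [(255, 255, 255), (87, 122, 154), (59, 82, 111), (39, 53, 64), (255, 255, 255)]
242 [(58, 114, 173), (79, 124, 176), (64, 99, 136), (54, 69, 80), (53, 76, 103)]
245 [(89, 145, 204), (54, 72, 93), (55, 71, 89), (60, 82, 106), (56, 81, 107)]
False [0.5747 0.2355 0.1182] [-0.667   0.3821  0.1068]
9.875 [0.5741 0.2367 0.1184] 0.014565600432268084 19.28404927253723 [-2.6293  7.094   2.9552] [ 1.304   0.5782 -0.0507]
```

The bar is gripped, with a gap of 14.6 mm. Contact heights show the real tips sit about 38 mm behind the reported TCP. I'll regrip deeper, centred on the bar, and turn stop by stop.

```bash
sed -i 's/^HUB=.*/HUB=np.array([.5741,.2367]); YAW=.385/' h.py; python3 - <<'E'
from station import env
from h import *
np.set_printoptions(precision=4,suppress=True)
st=env.read_state; a=YAW+np.pi
env.gripper_to(.04)
print(env.move_linear([*HUB,.108],rate=.04,until_force=6))
for k in(1,2):
    env.gripper_to(0,60); s=st(); print("grip",s["time"],s["ee_pos"],s["finger_gap"],s["ft_force"])
    a-=np.pi/3
    env.move_linear([*HUB,.108+.001*(k%2)],rate=.0004,orientation=down(a)); s=st()
    print("turned",s["time"],s["qpos"][5],s["ee_pos"],s["ft_force"],s["ft_torque"])
    env.gripper_to(.04); env.wait(.3)
env.move_linear([*HUB,.24],rate=.2)
env.movep([.50,.0,.26],down(a)); 
setup(env); print(st()["time"])
s=CAM["scene"][2][215:325,195:315]; cv2.imwrite("pics/r1.png",cv2.resize(s,None,fx=5,fy=5,interpolation=2))
E
```

```text
False
grip 10.9917 [0.5742 0.2368 0.1083] 0.013955535733503695 [-0.2363  0.2736  2.2759]
turned 12.1917 -0.6250143166383638 [0.5739 0.2367 0.1084] [  0.8289   2.7581 -10.3844] [ 0.5684 -0.1893 -0.0769]
grip 13.2167 [0.5741 0.2367 0.1092] 0.013590206115456712 [-1.5649 -2.0117  3.4412]
turned 14.4167 0.4241038877387652 [0.574  0.2366 0.1092] [-5.3079 -2.7853 13.4537] [-0.4722  0.8949 -0.1429]
16.9833
```

View pics/r1.png

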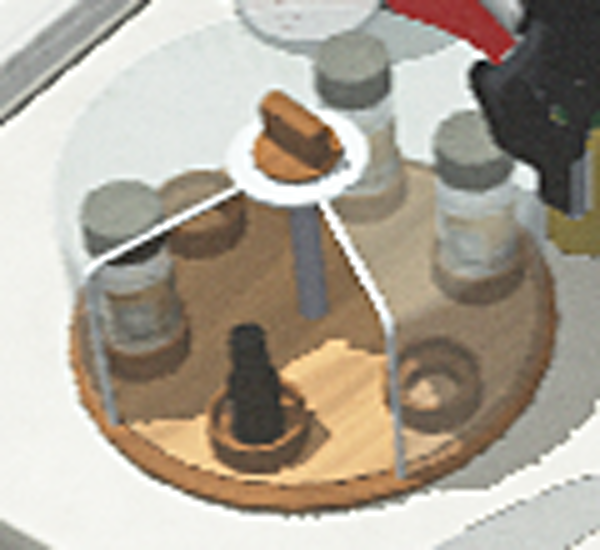

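The dropper now stands in the opening, with its cap top at scene (244.4,280.4), and all three jars are still in their cups. I'll refine its position and grasp the cap from above.

```bash
python3 - <<'E'
from station import env
from h import *
np.set_printoptions(precision=4,suppress=True)
st=env.read_state; setup(env)
op=HUB-.095*np.array([np.cos(YAW),np.sin(YAW)]); print("nominal",op, proj("scene",[*op,.095]),proj("top",[*op,.095]))
print("tip pred",proj("scene",st()["ee_pos"]),"+38",proj("scene",st()["ee_pos"]+[0,0,.038]),"seen ~(310,258)")
for n,(x0,y0,x1,y1) in {"scene":(232,274,262,310),"top":(245,280,275,310)}.items():
    c=CAM[n][2][y0:y1,x0:x1].max(2); m=(c<(60 if n=="scene" else 75)).astype(np.uint8)
    k,l,q,ce=cv2.connectedComponentsWithStats(m); i=1+q[1:,4].argmax(); ys,xs=np.nonzero(l==i); ys+=y0;xs+=x0
    print(n,q[i],ce[i]+[x0,y0],"toprows",ys.min(),xs[ys<ys.min()+4].mean())
    if n=="scene":
        u=xs[ys<ys.min()+6].mean()
        # cap top disc: top edge row is far rim (9.5mm beyond centre)
        e=proj("scene",[*op,.095]); d=np.array([.86,.52])*.0095; print("pred far rim",proj("scene",[*(op+d),.095]),"seen",u,ys.min())
    else: print(plane("top",*(ce[i]+[x0,y0]),.07))
E
```

```text
nominal [0.4861 0.201 ] [245.0132 281.6175] [255.3408 292.9914]
tip pred [314.3062 263.2356] +38 [314.3354 250.8791] seen ~(310,258)
scene [14  9  6 20 36] [248.5278 292.8611] toprows 283 246.66666666666666
pred far rim [245.4709 278.858 ] seen 246.88888888888889 283
top [ 7 11 10  9 65] [256.2769 294.6615] toprows 291 256.16129032258067
[0.4832 0.2009 0.07  ]
```

```bash
python3 - <<'E'
from station import env
from h import *
np.set_printoptions(precision=4,suppress=True)
st=env.read_state; a=YAW+np.pi; B=[.4853,.2010]
env.movep([*B,.18],down(a)); env.gripper_to(0,20)
env.move_linear([*B,.105],rate=.15)
r=env.move_linear([*B,.04],rate=.03,until_force=3); s=st(); zc=s["ee_pos"][2]; print(r,zc,s["ft_force"],s["ft_torque"],s["time"])
env.move_linear([*B,zc+.03],rate=.15)
env.gripper_to(.042)
if r:
    print(env.move_linear([*B,zc-.019],rate=.06,until_force=4)); s=st(); print(s["ee_pos"],s["ft_force"])
    env.gripper_to(0,35); s=st(); print(s["time"],s["ee_pos"],s["finger_gap"],s["grasp_force"],s["ft_force"],s["ft_torque"])
E
```

```text
True 0.05753021911468155 [-0.7214 -0.3143  6.1471] [-0.0622  0.1581 -0.0043] 21.1583
False
[0.4855 0.2011 0.0388] [ 0.0935  0.7374 -0.2573]
23.2833 [0.4855 0.2011 0.0389] 0.01750582243187292 33.98224890232086 [ 0.1424 -0.2393  2.4698] [0.0619 0.0208 0.004 ]
```

The cap is held with a 17.5 mm gap. The contact heights confirm the tip offset: 57.5 mm reported for the 95 mm cap top. Next I'll lift straight up, show the label to the scene camera at three yaws and measure its direction.

```bash
python3 - <<'E'
from station import env
from h import *
np.set_printoptions(precision=4,suppress=True)
st=env.read_state; p0=st()["ee_pos"]
env.move_linear([*p0[:2],.20],rate=.1); env.move_linear([*p0[:2],.32],rate=.25)
s=st();print(s["finger_gap"],s["ft_force"],s["time"])
p=None
for c in([.38,-.10,.58],[.42,-.08,.52],[.45,-.05,.45]):
    cam=CAM; a0=np.arctan2(-.4348-c[1],-.1825-c[0])+2*np.pi/3
    a0+=.003
    if all(env.ik(c,down(a0+d)) is not None for d in(-.35,.35)): p=c;break
print(p)
tiles=[]
for d in(-.35,0,.35):
    env.movep(p,down(a0+d)); env.wait(.15); setup(env); s=st(); q=s["ee_pos"]
    b=q-[0,0,.0239]; u,v=proj("scene",b+[0,0,.026]); K,T=CAM["scene"][:2]; sc=523.8/np.linalg.norm(b-T[:3,3])
    f=CAM["scene"][2]; u0,v0=int(u)-40,int(v)-40; t=f[v0:v0+80,u0:u0+80]; tiles.append(cv2.resize(t,(260,260),interpolation=2))
    np.save(f"lab{d:+.2f}.npy",t); print(d,(u,v),"px/m",sc,"gap",s["finger_gap"],s["time"])
cv2.imwrite("pics/lab.png",np.hstack(tiles))
E
```

```text
0.017889255056015685 [-0.3717 -1.059  -0.773 ] 25.6833
[0.38, -0.1, 0.58]
-0.35 (np.float64(327.4493052328233), np.float64(190.10684078859595)) px/m 622.2742605481384 gap 0.017513933521630422 29.0167
0 (np.float64(327.4591391642377), np.float64(190.10517600179386)) px/m 622.3466167904896 gap 0.01746321503351347 29.6917
0.35 (np.float64(327.4629290714584), np.float64(190.1108419634872)) px/m 622.3275567129704 gap 0.017854673600082135 30.3667
```

View pics/lab.png

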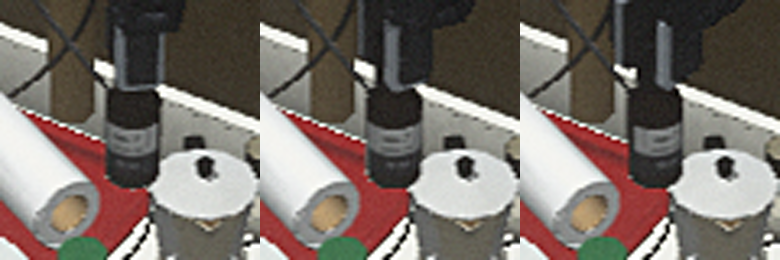

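All three tiles show the white label facing the camera on the upright bottle, within about 3 px of the prediction. I'll read the label's edges from intensity profiles.

```bash
python3 - <<'E'
import numpy as np
for d in("-0.35","+0.00","+0.35"):
    t=np.load(f"lab{d}.npy").astype(int).max(2); print(d)
    for r in range(37,51): print(r,t[r,29:53])
E
```

```text
-0.35
37 [126 131 123  91  61  39  33  33  38  38  38  41  38  41  38  31  41  38
  41  29  89 140 147 147]
38 [124 123 118  99 104  97  63  32  39  37  35  36  37  36  33  32  33  44
 111  80  85 135 143 148]
39 [123 128 116  88  94 118 124 112  80  53  41  38  43  40  56  61  96 122
 131  76  79 134 141 146]
40 [116 122 112  85  96 116 116 120 134 135 138 142 142 138 142 132 111 117
 124  75  76 134 145 134]
41 [125 112 110  79  88 104  85 106 118 126 129 122 118 109 122 123 105 113
 121  68  80 127 137 136]
42 [255 184 113  83  99 106  88  64  62  83 114 121 103  89 119 123 104 111
 124  64 108 138 136 136]
43 [149 128 158 130  93 115 117 107  92  85  95 117 106 111 130 119 104 118
 121  64  99 140 133 128]
44 [156 156 157 108  92 101  97 109 121 132 127 128 129 131 125 113 100 118
 125  63 102 132 129 132]
45 [160 162 169 108  78  96  89  86  99 103 109 125 113 105 104 117 113 123
 108  60  94 130 122 123]
46 [153 164 179 110  48  78  92 109  99  92  93 105 103  86 101 118 123 106
  74  36  97 123 117 119]
47 [122 129 143 100  48  41  52  68  86 103 117 121 119 111 105  87  71  4
[... 2501 characters left out ...]
55 141  80  40  97 123 115 107 119 126 129 129 126 130 129 119
 102  94  76 111 133 124]
45 [160 162 159 167 100  45 104 125 121 115 118 117 111 115 102  95  94 103
 102  89  63 112 129 128]
46 [152 160 165 176 102  36  72 106 117 120 121 101  88  88  92  96 108 116
  87  53  47 105 126 117]
47 [119 133 140 165 106  49  38  51  71  87  98 108 116 116 108  99  80  57
  39  42  46  97 115 155]
48 [114 102 108 136  89  39  43  46  44  43  46  53  51  50  39  40  36  39
  51  51  42  73 175 226]
49 [128 118 121 120  75  48  48  42  49  49  50  36  42  40  57  52  51  63
  78  54  43 197 234 219]
50 [141 132 129 133  82  48  43  49  50  52  46  46  53  76  85  80  65  68
  55  42  65 197 228 216]
```

The label edges put the label centre 0.08 rad past nominal. I'll refit the phone using the stand axis and check how much the pose varies and whether the arm can reach.

```bash
cat > fin.py <<'E'
import pickle,h
from h import *
from scipy.optimize import least_squares
C0=pickle.load(open("cam.pkl","rb")); h.CAM.update(C0)
px=np.array([(383.8,196.5),(407.2,209.5),(416,238),(395,225.5),(394.5,205)])
def Rl(yaw,pit): return R.from_euler("zy",[yaw,pit])
stand=plane("scene",397,279,.005)
def fit(w,l,top):
    ob=np.array([(0,w/2,top),(0,-w/2,top),(0,-w/2,top-l),(0,w/2,top-l),(0,0,0)])
    def f(p):
        q=Rl(p[3],p[4]).apply(ob)+p[:3]
        r=[(proj("scene",a)-b) for a,b in zip(q,px)]; r[4]*=.4
        yd=Rl(p[3],0).apply([0,1,0])
        return np.r_[np.ravel(r),(p[2]-.31)/.004,((stand-p[:3])@yd)/.004,(p[4]+.36)/.1]
    return least_squares(f,[.73,-.09,.31,-.2,-.4])
RTB=R.from_euler("x",np.pi)*R.from_euler("z",-2.017+np.pi)
LAB=np.array([0,0,.0239])+RTB.apply([-.0135,0,.026])
def goal(p,dist=.15):
    rl=Rl(p[3],p[4]); rb=rl*R.from_euler("z",np.pi)
    rt=rb*RTB.inv(); pos=p[:3]+rl.apply([-dist,0,0])-rt.apply(LAB)
    return pos,rt.as_rotvec()
E
python3 - <<'E'
from fin import *
from station import env
np.set_printoptions(precision=4,suppress=True)
print(stand)
for a in((.070,.150,.004),(.072,.150,.005),(.069,.147,.003),(.072,.152,.008),(.076,.156,.007)):
    s=fit(*a); print(a,s.x,round(s.cost,2),s.fun.round(1))
p=fit(.070,.150,.005).x
for d in(.25,.15): g=goal(p,d); print(g,env.ik(*g))
E
```

```text
[ 0.7841 -0.0935  0.005 ]
(0.07, 0.15, 0.004) [ 0.7258 -0.0861  0.3099 -0.1523 -0.4624] 14.39 [ 1.3  0.6  2.5  1.5 -1.8 -0.9 -3.1 -1.5  1.2 -0.1 -0.   0.4 -1. ]
(0.072, 0.15, 0.005) [ 0.726  -0.0861  0.3094 -0.1555 -0.4616] 15.88 [ 0.9  0.3  2.8  1.6 -1.5 -0.7 -3.5 -1.7  1.2 -0.1 -0.2  0.4 -1. ]
(0.069, 0.147, 0.003) [ 0.7259 -0.0863  0.3102 -0.1505 -0.456 ] 15.6 [ 1.5  0.8  2.5  1.4 -2.  -1.1 -3.2 -1.4  1.2 -0.1  0.1  0.4 -1. ]
(0.072, 0.152, 0.008) [ 0.725  -0.0867  0.3089 -0.1525 -0.4661] 14.96 [ 0.7  0.2  2.8  1.5 -1.4 -0.6 -3.4 -1.6  1.2  0.1 -0.3  0.6 -1.1]
(0.076, 0.156, 0.007) [ 0.7266 -0.0855  0.3084 -0.1632 -0.473 ] 17.54 [ 0.  -0.5  3.2  1.9 -0.7 -0.  -3.7 -1.9  1.1 -0.  -0.4  0.4 -1.1]
(array([ 0.4933, -0.0467,  0.1917]), array([1.6343, 2.2048, 0.3847])) [-0.3094  0.17    2.1859  0.3876  0.3675 -0.9377]
(array([ 0.5817, -0.0617,  0.2358]), array([1.6343, 2.2048, 0.3847])) [-0.2813  0.2354  1.9404  0.2464  0.5326 -0.7615]
```

```bash
sed -i 's/from_euler("zy"/from_euler("ZY"/' fin.py; python3 - <<'E'
from fin import *
from station import env
np.set_printoptions(precision=4,suppress=True)
for a in((.070,.150,.004),(.069,.147,.003),(.072,.152,.008),(.076,.156,.007)):
    s=fit(*a); print(a,s.x,round(s.cost,2),s.fun.round(1))
p=fit(.070,.150,.005).x
for d in(.25,.15): g=goal(p,d); print(g,env.ik(*g))
print(env.read_state()["time"],env.read_state()["qpos"])
E
```

```text
(0.07, 0.15, 0.004) [ 0.7266 -0.0808  0.3101 -0.2036 -0.4586] 0.94 [-0.3 -0.1  0.   0.1  0.4  0.3 -0.3  0.1  0.4 -0.5  0.  -0.2 -1. ]
(0.069, 0.147, 0.003) [ 0.7268 -0.0807  0.3102 -0.2116 -0.4529] 0.73 [ 0.1  0.  -0.1  0.1  0.1  0.1 -0.2  0.   0.4 -0.6  0.1 -0.1 -0.9]
(0.072, 0.152, 0.008) [ 0.7259 -0.0816  0.309  -0.2007 -0.4619] 1.83 [-0.8 -0.5  0.3  0.   0.9  0.5 -0.5 -0.   0.5 -0.3 -0.3 -0.  -1. ]
(0.076, 0.156, 0.007) [ 0.7271 -0.0804  0.3088 -0.2004 -0.4682] 5.44 [-1.6 -1.   0.7  0.3  1.7  1.1 -0.8 -0.1  0.4 -0.4 -0.3 -0.4 -1.1]
(array([ 0.4958, -0.0337,  0.1913]), array([1.674, 2.14 , 0.282])) [-0.2     0.1745  2.1792 -0.0041  0.3293 -0.4396]
(array([ 0.5836, -0.0517,  0.2356]), array([1.674, 2.14 , 0.282])) [-0.2006  0.238   1.9357 -0.0022  0.5093 -0.4421]
30.3667 [-0.4258 -0.0272  1.2745 -0.      1.8944  1.304 ]
```

The fit is now tight: lens at (0.7266, −0.081, 0.310), yaw −0.204, 26° below level. I'll approach along the lens axis.

```bash
python3 - <<'E'
from fin import *
from station import env
np.set_printoptions(precision=4,suppress=True)
p=fit(.070,.150,.004).x
env.movep(*goal(p,.26)); g=goal(p,.15)
env.move_linear(g[0],rate=.06,orientation=g[1]); env.wait(.5)
s=env.read_state(); print(s["time"],s["ee_pos"]-g[0],s["finger_gap"],s["grasp_force"],s["ft_force"])
setup(env); f=CAM["scene"][2]
rt=R.from_rotvec(s["orientation"]); bo=s["ee_pos"]+rt.apply([0,0,.0239]); bz=rt.apply([0,0,-1]); rb=rt*RTB
lab=s["ee_pos"]+rt.apply(LAB); print("label",lab,"in lens",Rl(p[3],p[4]).inv().apply(lab-p[:3]))
print("bottom",proj("scene",bo),"shoulder",proj("scene",bo+.056*bz),"lens",proj("scene",p[:3]))
c=cv2.resize(f[170:300,320:450],(598,598),interpolation=2)
for q,col in((bo,(0,0,255)),(bo+.056*bz,(0,255,0)),(p[:3],(255,0,255)),(p[:3]+Rl(p[3],p[4]).apply([-.15,0,0]),(255,255,0))):
    u=(proj("scene",q)-[320,170])*4.6; cv2.circle(c,tuple(u.astype(int)),3,col,-1)
cv2.imwrite("pics/fin.png",c)
E
```

```text
34.3833 [ 0. -0.  0.] 0.017507279168515764 34.120774269104004 [ 0.3288 -1.0258 -0.2475]
label [ 0.5948 -0.0536  0.2437] in lens [-0.15 -0.   -0.  ]
bottom [355.5657 261.6096] shoulder [349.5591 251.5157] lens [395.5098 203.7205]
```

View pics/fin.png

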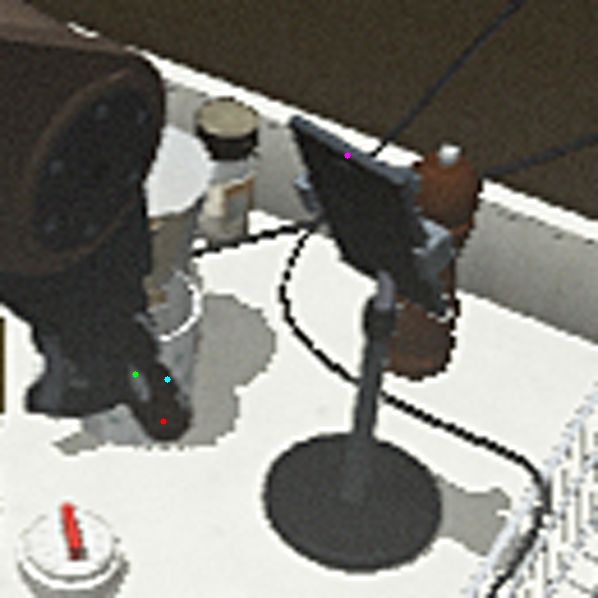

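The bottle sits where predicted: the underside centre is at crop (164,421), within about 1 px. The label is 15 cm along the lens axis, and the phone and timer are undisturbed. Handing in.

```bash
python3 -c "
from station import env
print(env.job_done())"
```

```text
the job is handed in; nothing more can be done
None
```

The carousel was turned two stops and the dropper bottle lifted out; the arm now holds it still and upright, label facing the phone lens squarely at about 15 cm by my camera measurements, and the job is handed in (verdict not shown).

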